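Get the cartridge coffee maker ready for breakfast

ROBOT

A 6-joint arm with a two-finger parallel gripper is mounted at the origin on the work surface. World frame = base frame: x ahead of the robot, y to its left, z up, the work surface at z = 0. Lengths are in m, angles in rad, forces in N, time in s.
With the tool pointing down it reaches from about 0.35 to 0.8 m from the base axis. Payload 7.3 kg.
Tool frame: the origin (TCP) lies between the finger pads; the fingertips stand 22 mm ahead of it and the grasp point (between the pads) lies 3 mm ahead of it; y points along the fingers, x is the direction in which the jaws open and shut, and the axes are right-handed (so a half turn about y gives the same grasp; the last joint's range is limited). The gripper opens to 85 mm and grips with 20 to 120 N. Pads are 22 mm wide; open, the fingers measure 114 mm over their backs; the gripper's body (76 mm by 85 mm) begins 54 mm behind the grasp point. The pads swing forward as they close: fully open they stand 13 mm farther back than shut.
Start: joints at [-1.433, 0.342, 1.524, -0, 1.275, -0.146], TCP at [0.147, -0.504, 0.253] pointing down, gripper open.
Joint ranges: [-2.53, 2.53], [-0.77, 2.02], [0.04, 2.7], [-1, 4.14], [0.28, 2.66], [-3.11, 3.11]. Speed limits (rad/s): [2.57, 2.57, 3.14, 3.14, 3.14, 3.14].

INTERFACE

Orientations are given as a rotation vector (axis times angle).
In Python, from rig import bot gives the robot as it stands. Calls block until the motion is done:
- bot.move_to(position, orientation): joint-space move of the TCP to a pose.
- bot.move_straight(position, rotation=None, speed=0.15, guard=None): straight line of the TCP; rotation=None keeps the orientation; speed is the mean speed in m/s. With guard (N) it stops when the force on the tool has changed by that much, and returns True; else False.
- bot.set_joints(angles): joint-space move.
- bot.move_gripper(opening, newtons=None): finger opening in m; newtons is the grip in N (None keeps the last); returns when the fingers have stopped.
- bot.sleep(seconds).
- bot.inverse_kinematics(position, orientation): joint angles nearest the present ones, or None.
- bot.camera(name): name is "scene" or "top"; returns the picture (420x560x3 uint8, blue, green, red); there is no depth.
- bot.camera_model(name): a dict with "fx", "fy", "cx", "cy" (pixels), "k1" (the pictures are not rectified: a ray, as slopes to the right and down, at radius r is drawn at 1 + k1 r^2 times it, then the intrinsics apply), "world_to_cam" (4x4, takes a point from world to camera coordinates). Camera axes: x right, y up, looking along -z (the intrinsics and any distortion apply to the point x, -y, -z); pixel columns grow to the right and rows downward; lengths in m; the calibration is good to about 2 mm. A picture is of the moment at which its call begins. camera_model takes no time and is no camera call.
A pose or a line that the arm cannot do raises bot.MotionError and nothing moves.
- bot.hand_in(): hands the job in, once; it reports no verdict.
Readings, each from a call of its own:
- bot.read_clock(): time.
- bot.read_qpos(): joint angles.
- bot.read_qd(): joint speeds.
- bot.read_effort(): joint torques, N m.
- bot.read_position(): TCP position.
- bot.read_eef_rot(): TCP orientation.
- bot.read_force(): force on the tool from outside, world axes, zero at the start.
- bot.read_ft_torque(): the same for the moment, N m.
- bot.read_grip_width(): finger opening in m.
Only numpy, scipy, OpenCV 4.12 (cv2) and the standard library are available. Lean on these libraries where they do the work, as an engineer would, in place of code of your own. Each camera call takes 0.05 s, during which the arm holds its last target. There are 200 camera calls.

TASK

Get the coffee maker ready: first lay every coffee cartridge on the counter flat into its own bay of the magazine, then put the cover on and press its corners down until all four catches have clicked and it is fully home. Last, lift the brew handle up into the group head from below and twist it anticlockwise (seen from above) until it locks with its grip pointing straight out from the front of the stand, and let go. Leave the teacup, honey pot, spoon, salt cellar and pepper mill where they are.

Things in the scene. Friction and masses are not known exactly. Their poses are not given: they have to be found in the camera images.
- stand: Fixed brew stand: base plate 210 x 150 x 22 mm, column 105 mm behind the axis, and above the plate a round steel group head 96 mm across, skirt from 158 mm, top at 217 mm. Origin: on the counter under the group head's axis. Its front is -x (column at +x), z up. Rib marks on the head's skirt: one at the front (locked), one 48 degrees round to +y (insert).
- group (a point): Where the brew handle's origin lies when locked: on the axis, 126.5 mm above the counter; axes as the stand. To lock: raise it here at the insert yaw to about 3 mm above this point (0 to 5 is possible), twist at that height to straight, each lug passing a 2 mm bump 13 degrees before straight, a stop 5 degrees after it; then let it down on its ledges.
- mouth (a point): Centre of the group head's mouth, 150 mm above the counter. Three ledges (150 to 156 mm high, 64 mm clear circle between them) with three 40 degree gaps. The lugs pass up through the gaps with the brew handle's yaw 0.84 rad (+/-0.15) less than the stand's: grip pointing forward and to the stand's +y side. It twists home anticlockwise from above, to yaw equal to the stand's.
- gasket (a joint): Rubber gasket inside the group head, sprung: 0 when free, grows upward (m). The top of the brew handle's cup pushes it up; about 4 mm and 1.5 N when locked, 2 N when 3 mm higher, end of its travel at 9 mm. It holds the lugs down on the ledges.
- brew_handle: Loose brew handle (portafilter), 150 g: metal cup 58 mm across, 45 mm high; three lugs 9 mm thick reach 40.5 mm from its axis at 34 mm height (one over the handle, others 120 degrees either side); black grip 24 mm wide along -x, 18 to 42 mm high, 56 to 151 mm from the axis, a 14 mm foot under its end. Origin: centre of the cup's underside; z up.
- handle_mid (a point): Point inside the black grip, 110 mm from the cup's axis, 30 mm above the cup's bottom: a good place to take it, from above, across the 24 mm. Grip it firmly, for its centre of mass lies about 37 mm from the cup's axis.
- magazine: Fixed grey open box 120 (x) x 198 (y) x 68 mm. Origin: centre of underside; z up. Floor 4 mm. Two low dividers (3 mm, tops at 22 mm) make three bays with centres at y = -55, 0, 55 mm, each 84 (x) by 52 (y) mm. The cover rests on a shelf 46 mm up, inside a rim 102.4 x 181 mm flared at its top. Four sprung catches in the long walls at x = +/-54, y = +/-65 mm, 55 mm up.
- cover: Loose grey cover, 0.2 kg, right way up: lip plate 100 (x) x 178 (y) x 5 mm, block 86 x 168 mm on it to 24 mm, grip bar 16 (x) x 64 (y) mm in the middle to 48 mm. Origin: centre of underside; z up. Fits either way round. Set in the rim it lies on the catches, underside about 60 mm up; each corner then takes about 5 to 15 N to press 14 mm down past its catch, to 46 mm.
- corner0 (a point): Corner of the raised block of the cover, on its top face (24 mm above the cover's underside), at x = -38 mm, y = -78 mm of the cover: 70 mm above the counter when its catch has clicked.
- corner1 (a point): Corner of the raised block of the cover, on its top face (24 mm above the cover's underside), at x = -38 mm, y = 78 mm of the cover: 70 mm above the counter when its catch has clicked.
- corner2 (a point): Corner of the raised block of the cover, on its top face (24 mm above the cover's underside), at x = 38 mm, y = -78 mm of the cover: 70 mm above the counter when its catch has clicked.
- corner3 (a point): Corner of the raised block of the cover, on its top face (24 mm above the cover's underside), at x = 38 mm, y = 78 mm of the cover: 70 mm above the counter when its catch has clicked.
- cart0: Aluminium coffee cartridge, 70 g (may be absent): body 70 (x) x 44 (y) x 22 mm with a pull rib on top 50 mm long (x), 14 mm wide (y), from 22 to 38 mm high. Origin: centre of its underside; z up. Taken by the rib. Lies in a bay with its length along the magazine's x, either way round, underside 4 mm above the counter.
- cart1: Aluminium coffee cartridge, 70 g (may be absent): body 70 (x) x 44 (y) x 22 mm with a pull rib on top 50 mm long (x), 14 mm wide (y), from 22 to 38 mm high. Origin: centre of its underside; z up. Taken by the rib. Lies in a bay with its length along the magazine's x, either way round, underside 4 mm above the counter.
- cart2: Aluminium coffee cartridge, 70 g (may be absent): body 70 (x) x 44 (y) x 22 mm with a pull rib on top 50 mm long (x), 14 mm wide (y), from 22 to 38 mm high. Origin: centre of its underside; z up. Taken by the rib. Lies in a bay with its length along the magazine's x, either way round, underside 4 mm above the counter.
- teacup: Bystander, leave alone: white porcelain cup, 84 mm across, 62 mm high. Origin at its underside.
- honey_pot: Bystander, leave alone: lidded amber glass honey pot, 72 mm across, 95 mm high. Origin at its underside.
- spoon: Bystander, leave alone: steel tablespoon lying flat, 190 mm long. Origin at its underside.
- salt_cellar: Bystander, leave alone: small terracotta salt cellar with a button knob, 56 mm across, 45 mm high. Origin at its underside.
- pepper_mill: Bystander, leave alone: dark wooden pepper mill, 54 mm across, 130 mm high. Origin at its underside.

How it is judged:
By the outcome, as a careful person would: the job done as asked, in the order asked, and still so for the second after the job is handed in, with the robot touching nothing.
Of cart0, cart1, cart2 only 2 to 3 are there at a start; the rules pass over those that are not, and their reading is None.
At some moment in a run one of cart0, cart1, cart2, cover may be knocked a few centimetres aside while the robot is not near it.
It also fails if it takes over 208 s, if anything falls off the work surface, if the arm or the gripper's body presses on something with over 40 N, if the wrist force passes 120 N, or if a joint passes its speed limit or range.

## Working session

There is one attempt and no reset: what is moved stays moved. The work goes in short steps, each a Python script; the robot and the scene stay as the last script left them, time stands still between calls to the robot, and variables do not carry over. Pictures are saved under pics/ and viewed, about 12 in all and at most 16, crops included, and the job is handed in when it is done.

```bash
ls; mkdir -p pics
cat > h.py <<'E'
import numpy as np, cv2
from rig import bot
from scipy.spatial.transform import Rotation as R
def snap(n,f=None):
    im=bot.camera(n)
    if f: cv2.imwrite(f'pics/{f}.png',im)
    return im
def ray(n,uv):
    m=bot.camera_model(n); uv=np.atleast_2d(np.float64(uv))
    d=np.c_[(uv[:,0]-m['cx'])/m['fx'],(uv[:,1]-m['cy'])/m['fy']]; s=d.copy()
    for _ in range(20): s=d/(1+m['k1']*(s**2).sum(1,keepdims=True))
    W=np.array(m['world_to_cam']); Rm=W[:3,:3]
    return -Rm.T@W[:3,3], np.c_[s[:,0],-s[:,1],-np.ones(len(s))]@Rm
def onplane(n,uv,z):
    o,d=ray(n,uv); return o+d*((z-o[2])/d[:,2])[:,None]
def proj(n,p):
    m=bot.camera_model(n); W=np.array(m['world_to_cam']); c=np.atleast_2d(p)@W[:3,:3].T+W[:3,3]
    s=np.c_[c[:,0],-c[:,1]]/-c[:,2:]; s=s*(1+m['k1']*(s**2).sum(1,keepdims=True))
    return s*[m['fx'],m['fy']]+[m['cx'],m['cy']]
E
python3 - <<'E'
from h import *
for n in('top','scene'):
    snap(n,n+'0'); m=bot.camera_model(n); print(m, ray(n,[280,210]))
print(bot.read_eef_rot(),bot.read_clock(),bot.read_force())
E
```

```text
pics
{'fx': 403.669792053036, 'fy': 403.669792053036, 'cx': 277.5673128669579, 'cy': 214.6051791565355, 'k1': -0.06656433361288007, 'world_to_cam': array([[ 5.49269779e-03, -9.99984665e-01,  7.07520131e-04,
         1.83960783e-02],
       [ 9.89518950e-01,  5.53730640e-03,  1.44296869e-01,
        -5.52286536e-01],
       [-1.44298574e-01, -9.24745141e-05,  9.89534190e-01,
        -1.37052187e+00],
       [ 0.00000000e+00,  0.00000000e+00,  0.00000000e+00,
         1.00000000e+00]])} (array([0.3486326 , 0.02132724, 1.43585845]), array([[ 0.15562051, -0.00587076, -0.98788373]]))
{'fx': 387.18649399449896, 'fy': 387.18649399449896, 'cx': 272.9232288000366, 'cy': 213.62469006591618, 'k1': -0.02649772212760267, 'world_to_cam': array([[ 0.33754172,  0.9412892 , -0.00634337, -0.21493992],
       [-0.68138963,  0.24898127,  0.68827066,  0.29690945],
       [ 0.64944111, -0.22799775,  0.72542627, -1.45759508],
       [ 0.        ,  0.        ,  0.        ,  1.        ]])} (array([ 1.22148438, -0.20393267,  0.85166025]), array([[-0.64965063,  0.24753318, -0.71909881]]))
[-1.32919784  0.99827087 -0.99667426] 0.1 [ 0.44492554 -0.97316785  0.54970272]
```

View pics/top0.png

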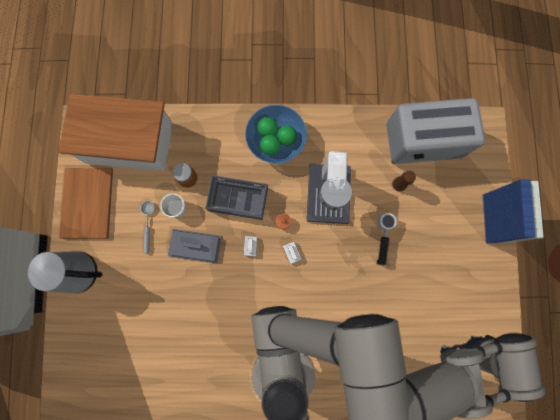

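View pics/scene0.png

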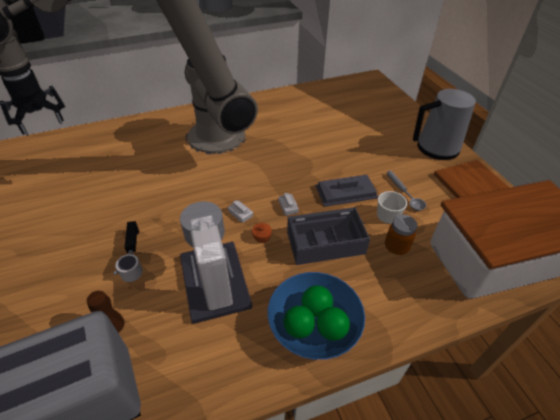

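Top view: two cartridges at (250,246) and (292,253), cover at (195,246), magazine at (238,198), stand at (330,194) and handle with its cup at (388,221) and grip at (383,250). The scene view shows the same two cartridges and no third. I'll zoom in for measurement.

Run:
```python
import cv2,numpy as np
t=cv2.imread('pics/top0.png');s=cv2.imread('pics/scene0.png')
a=cv2.resize(t[140:275,160:320],None,fx=5,fy=5,interpolation=cv2.INTER_CUBIC)[:600,:800]
b=cv2.resize(s[150:270,170:390][:, :],None,fx=3.6,fy=3.6,interpolation=cv2.INTER_CUBIC)
c=cv2.resize(t[145:275,295:425],None,fx=4.6,fy=4.6,interpolation=cv2.INTER_CUBIC)
f=lambda i:np.clip(i.astype(float)*1.8,0,255).astype('uint8')
for n,i in zip('abc',(a,b,c)): cv2.imwrite(f'pics/z{n}.png',f(i)); print(i.shape)
```

```text
(600, 800, 3)
(432, 792, 3)
(598, 598, 3)
```

View pics/za.png

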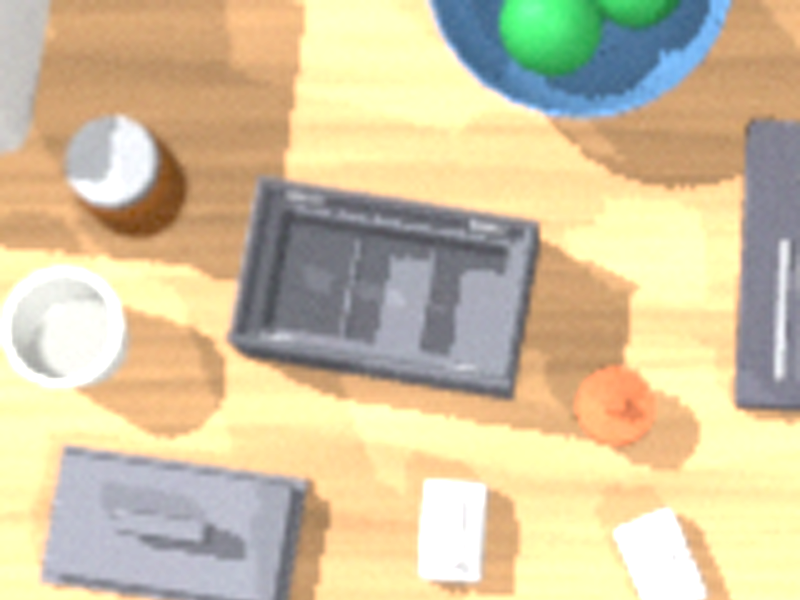

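View pics/zc.png

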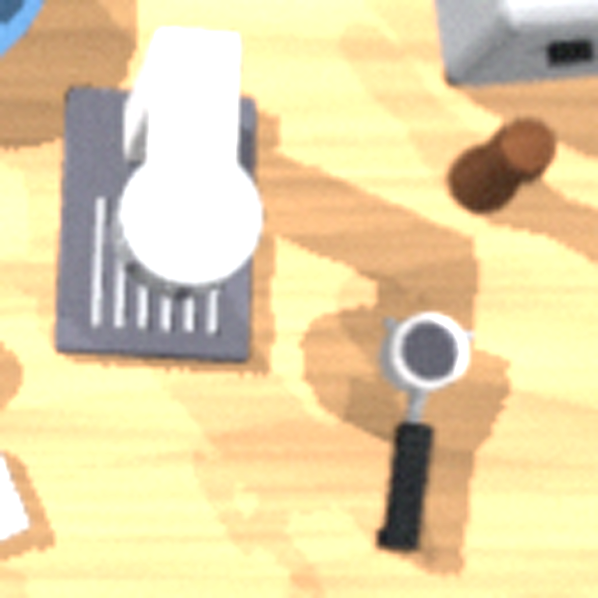

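The zooms show an empty magazine, with rim corners at about (212,176), (268,185), (262,219) and (206,209) in full-image pixels. Both cartridges are upright and the handle's grip points toward the robot. Next I'll measure with low-saturation masks.

```bash
cat >> h.py <<'E'
def comp(im,seed,lo,hi,pad=60,close=0):
    hsv=cv2.cvtColor(im,cv2.COLOR_BGR2HSV); m=cv2.inRange(hsv,np.array(lo),np.array(hi))
    if close: m=cv2.morphologyEx(m,cv2.MORPH_CLOSE,np.ones((close,close)))
    n,l,st,_=cv2.connectedComponentsWithStats(m,connectivity=4)
    u,v=seed; w=l[v-4:v+5,u-4:u+5]; w=w[w>0]
    if len(w)==0: return None
    k=np.bincount(w).argmax(); return np.uint8(l==k)*255
def box(n,mask,h,h0=0.0):
    """upright box from its silhouette: far sides lie at height h, near sides at h0"""
    big=cv2.GaussianBlur(cv2.resize(mask,None,fx=4,fy=4,interpolation=cv2.INTER_LINEAR),(0,0),3)
    c=max(cv2.findContours(np.uint8(big>127),0,1)[0],key=cv2.contourArea)[:,0].astype(float)
    uv=(c+.5)/4-.5
    P={z:onplane(n,uv,z)[:,:2] for z in(h0,h)}; o,_=ray(n,[0,0])
    (cx,cy),(w,l),a=cv2.minAreaRect(P[h].astype(np.float32)); a=np.radians(a)
    if w<l: a+=np.pi/2
    # a: direction of the long side
    e=[np.array([np.cos(a),np.sin(a)]),np.array([-np.sin(a),np.cos(a)])]; lim=[]; ang=[]
    C=np.array([cx,cy]); hs=np.array([max(w,l),min(w,l)])/2
    for i in(0,1):
        for s in(1,-1):
            nrm=s*e[i]; z=h if nrm@(C+nrm*hs[i]-o[:2])>0 else h0
            q=P[z]-C; d=q@nrm; t=q@e[1-i]
            k=(d>d[np.abs(t)<hs[1-i]*.7].max()-.008)&(np.abs(t)<hs[1-i]*.7)
            b=np.polyfit(t[k],d[k],1); lim.append(s*np.median(d[k])); ang.append((np.arctan(b[0])*s*(-1 if i==0 else 1),hs[1-i]))
    ctr=C+e[0]*(lim[0]+lim[1])/2+e[1]*(lim[2]+lim[3])/2
    A=np.array([x[0] for x in ang]); W=np.array([x[1] for x in ang])
    return ctr,(a+(A*W**2).sum()/(W**2).sum())%np.pi,(lim[0]-lim[1],lim[2]-lim[3]),A
E
python3 - <<'E'
from h import *
t=cv2.imread('pics/top0.png')
np.set_printoptions(precision=4,suppress=True)
out=t.copy()
hsv=cv2.cvtColor(t,cv2.COLOR_BGR2HSV)
for nm,s in dict(mag=(214,192),cover=(182,240),cA=(248,250),cB=(292,256),base=(312,205),grip=(383,250),cup=(388,221),head=(336,190),wood=(230,260),shadow=(275,205)).items(): print(nm,hsv[s[1],s[0]])
for nm,seed,h,h0,lo,hi in [('mag',(214,192),.068,0,(0,0,0),(180,95,130)),('cover',(182,240),.005,0,(0,0,0),(180,95,130)),
  ('cA',(248,250),.022,0,(0,0,110),(180,60,255)),('cB',(292,256),.022,0,(0,0,110),(180,60,255)),('base',(312,205),.022,0,(0,0,0),(180,90,255)),('grip',(383,250),.042,.018,(0,0,0),(180,255,45))]:
    m=comp(t,seed,lo,hi)
    if m is None: print(nm,'none');continue
    out[m>0]=(out[m>0]*.5+[0,127,127]).astype('uint8')
    print(nm,(m>0).sum(),*box('top',m,h,h0))
cv2.imwrite('pics/m.png',cv2.resize(out[140:275,160:420],None,fx=3,fy=3,interpolation=cv2.INTER_NEAREST))
E
```

```text
mag [108  21  61]
cover [116  18 102]
cA [  0   4 193]
cB [150   1 220]
base [117  28  82]
grip [120  17  30]
cup [120  24  64]
head [113   6 162]
wood [ 15 116 169]
shadow [ 15 118 112]
mag 2147 [0.6133 0.1657] 1.4228241777244572 (np.float64(0.1990476443570035), np.float64(0.11891633715821578)) [0.0424 0.011  0.0171 0.0028]
cover 1418 [0.4438 0.3165] 1.4324298498045707 (np.float64(0.17757729851669588), np.float64(0.09943245951246832)) [-0.0034 -0.0141 -0.0011  0.0026]
cA 261 [0.4442 0.1177] 3.1075781605022903 (np.float64(0.07084355933426156), np.float64(0.04319558726597919)) [-0.1113  0.037   0.0417  0.0037]
cB 261 [ 0.4224 -0.0294] 0.4039479113008315 (np.float64(0.07019395137364669), np.float64(0.04361260060529524)) [ 0.0042 -0.0023  0.0041 -0.0194]
base 2798 [ 0.6614 -0.1657] 3.0872905273760565 (np.float64(0.26112230689160143), np.float64(0.15574443657393167)) [-0.0128  0.0306 -0.0052 -0.0068]
grip 185 [ 0.43   -0.3477] 2.964058661316034 (np.float64(0.09081537833434608), np.float64(0.016957655519921212)) [-0.2771 -0.0662 -0.0102 -0.0097]
```

View pics/m.png

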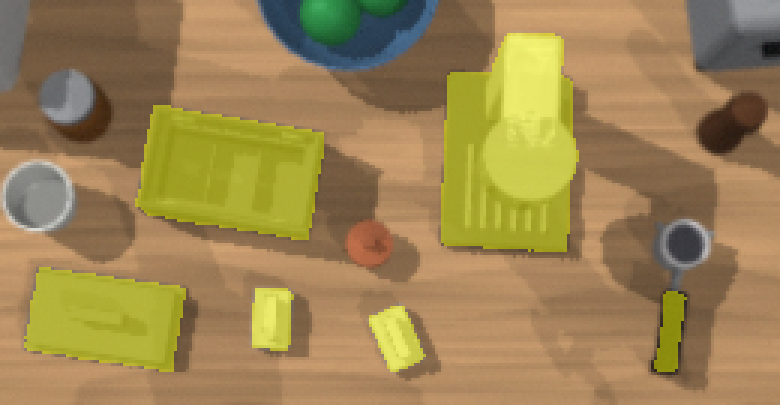

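Masks are clean, and the magazine, cover and cartridge sizes come out within 1 mm of nominal. Next: the stand from its base edges and head disc, and the handle from its cup circle and grip, cross-checked in the scene view.

```bash
cat > meas2.py <<'E'
from h import *
from scipy.optimize import least_squares
np.set_printoptions(precision=4,suppress=True)
def cont(m):
    big=cv2.GaussianBlur(cv2.resize(m,None,fx=4,fy=4,interpolation=cv2.INTER_LINEAR),(0,0),3)
    c=max(cv2.findContours(np.uint8(big>127),0,1)[0],key=cv2.contourArea)[:,0].astype(float)
    return (c+.5)/4-.5
def circ(P,r=None):
    f=lambda p:np.hypot(*(P-p[:2]).T)-(r or p[2])
    s=least_squares(f,[*P.mean(0),.03],loss='soft_l1',f_scale=.001); return s.x,np.sqrt((f(s.x)**2).mean())
def handle(t,cupuv,gripuv,n='top'):
    hsv=cv2.cvtColor(t,cv2.COLOR_BGR2HSV)
    m=comp(t,cupuv,(0,0,0),(180,80,85)); print('cup inner',(m>0).sum(),circ(onplane(n,cont(m),.045)[:,:2]))
    g=comp(t,gripuv,(0,0,0),(180,255,75)); b=box(n,g,.042,.018); print('grip',(g>0).sum(),b); return m,b
if __name__=='__main__':
    t=cv2.imread('pics/top0.png'); s=cv2.imread('pics/scene0.png')
    m=comp(t,(312,205),(0,0,0),(180,90,255)); c=cont(m); 
    def side(k,z): 
        p=onplane('top',c[k],z)[:,:2]; return p
    u,v=c.T
    L=side((u<315)&(v>172)&(v<218),0); Rr=side((u>344)&(v>196)&(v<218),.022); F=side((v>218)&(u>311)&(u<346),0); B=side((v<168)&(u>310)&(u<320),.022)
    for nm,p,ax in(('L',L,0),('R',Rr,0),('F',F,1),('B',B,1)): print(nm,len(p),np.polyfit(p[:,ax],p[:,1-ax],1),p.mean(0))
    m=comp(t,(336,190),(0,0,125),(180,60,255)); c=cont(m); print((m>0).sum())
    k=c[:,1]>188; P=onplane('top',c[k],.217)[:,:2]; print('head',circ(P),circ(P,.048))
    handle(t,(388,221),(383,250))
    cv2.imwrite('pics/zs.png',cv2.convertScaleAbs(cv2.resize(s[190:310,100:260],None,fx=5,fy=5,interpolation=cv2.INTER_CUBIC),alpha=1.6))
E
python3 meas2.py
```

```text
L 184 [-0.0534 -0.0526] [ 0.6306 -0.0863]
R 88 [-0.0805 -0.1876] [ 0.5836 -0.2346]
F 140 [0.0627 0.541 ] [ 0.5309 -0.1615]
B 40 [-0.0111  0.7404] [ 0.7416 -0.1127]
1304
head (array([ 0.6013, -0.1587,  0.0476]), np.float64(0.0005350349793462988)) (array([ 0.6018, -0.1587,  0.03  ]), np.float64(0.0005854552829524445))
cup inner 102 (array([ 0.5315, -0.3639,  0.0195]), np.float64(0.000981347030507379))
grip 229 (array([ 0.4293, -0.348 ]), np.float64(2.958924454469946), (np.float64(0.0946920216029951), np.float64(0.021093799151347348)), array([-0.2106, -0.092 ,  0.0296,  0.032 ]))
```

View pics/zs.png

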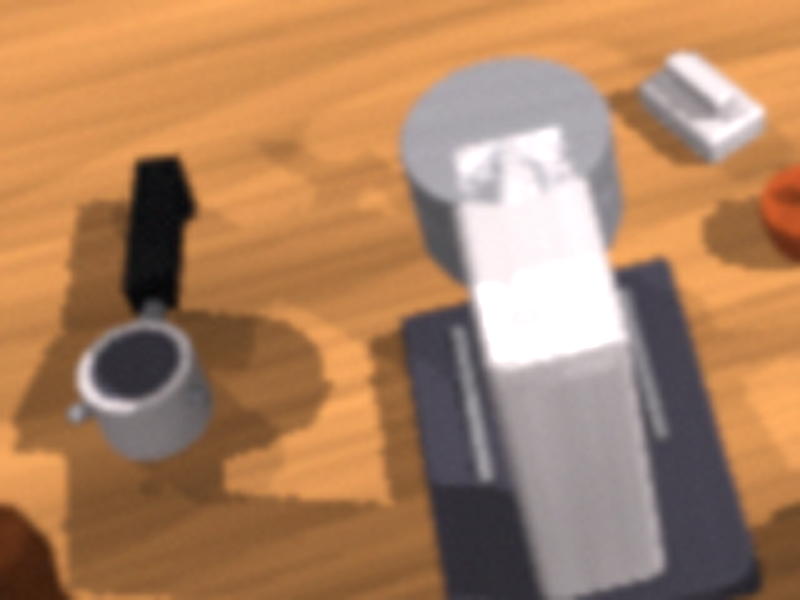

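The zoom shows the head disc with the column overlapping it, and the handle upright beside it. I'll cross-check the magazine, head and cup in the scene view, and check the tool frame and IK for the first picks.

```bash
cat >> h.py <<'E'
def tool(a):
    """rotvec, pointing down, jaws opening along world yaw a"""
    x=np.array([np.cos(a),np.sin(a),0]); y=np.array([0,0,-1.]); return R.from_matrix(np.c_[x,y,np.cross(x,y)]).as_rotvec()
def best(p,a):
    q0=np.array(bot.read_qpos()); c=[]
    for k in(0,np.pi):
        q=bot.inverse_kinematics(p,tool(a+k))
        if q is not None: c.append((np.abs(np.array(q)-q0).max(),a+k,np.round(q,2)))
    return min(c,key=lambda z:z[0]) if c else None
E
python3 - <<'E'
from meas2 import *
s=cv2.imread('pics/scene0.png')
print(R.from_rotvec(bot.read_eef_rot()).as_matrix())
m=comp(s,(300,228),(0,0,0),(180,95,130)); print('mag',(m>0).sum(),*box('scene',m,.068))
P=cv2.cvtColor(s,cv2.COLOR_BGR2HSV); m=comp(s,(190,222),(0,0,0),(180,70,255)); c=cont(m)
k=(c[:,1]<217)&(c[:,0]<222); print('head',k.sum(),circ(onplane('scene',c[k],.217)[:,:2],.048))
m=comp(s,(127,263),(0,0,0),(180,80,85)); print((m>0).sum(),circ(onplane('scene',cont(m),.045)[:,:2]))
for nm,p,a in(('A',[.4442,.1177,.12],-.034+1.571),('B',[.4224,-.0294,.12],.404+1.571),('bay0',[.613,.166,.12],1.423),('cov',[.444,.3165,.12],-.138),
  ('hm',[.4228,-.347,.06],-.154+1.571),('stage',[.383,-.065,.13],-.898+1.571),('ins',[.533,-.073,.13],-.898+1.571),('lock',[.4917,-.1529,.16],-.058+1.571)): print(nm,best(p,a))
E
```

```text
[[ 0.28   -0.0002  0.96  ]
 [-0.96    0.0014  0.28  ]
 [-0.0014 -1.      0.0002]]
mag 3602 [0.6165 0.1641] 1.4075431786302097 (np.float64(0.19463383025301656), np.float64(0.11574766075838053)) [-0.0222  0.0181 -0.0001  0.0063]
head 210 (array([ 0.6057, -0.1604,  0.03  ]), np.float64(0.0007205485691438371))
490 (array([ 0.4413, -0.5408,  0.2034]), np.float64(0.014524726920503382))
A (np.float64(1.52498028171324), 1.537, array([ 0.09,  0.39,  1.88,  0.  ,  0.87, -1.45]))
B (np.float64(1.1820761199326135), 5.116592653589793, array([-0.25,  0.34,  1.97, -0.  ,  0.83,  0.92]))
bay0 (np.float64(1.5768592967566706), 1.423, array([ 0.14,  0.66,  1.37, -0.  ,  1.11, -1.28]))
cov (np.float64(1.9117055250206283), -0.138, array([0.48, 0.52, 1.65, 0.  , 0.98, 0.62]))
hm (np.float64(1.0432317946291492), 4.558592653589793, array([-0.83,  0.61,  1.69,  0.  ,  0.84,  0.9 ]))
stage (np.float64(1.0669276628533142), 0.6729999999999999, array([-0.37,  0.26,  2.05, -0.  ,  0.83, -1.04]))
ins (np.float64(1.1543854084240257), 0.6729999999999999, array([-0.28,  0.49,  1.66, -0.  ,  0.99, -0.95]))
lock (np.float64(1.3242136239923599), 4.654592653589793, array([-0.45,  0.42,  1.69, -0.  ,  1.04,  1.18]))
```

```bash
cat >> h.py <<'E'
def go(p,a,z):
    bot.move_to([p[0],p[1],z],tool(a))
def near(p,a): return best(p,a)[1]
def picktool(c,yaw,z,open_,N,zh=.16):
    a=near([c[0],c[1],zh],yaw+np.pi/2); bot.move_gripper(open_,N); go(c,a,zh)
    bot.move_straight([c[0],c[1],z],speed=.12,guard=15); bot.move_gripper(0,N); return a
E
cat > cart.py <<'E'
from h import *
import sys
MAG=np.array([.6145,.1653]); MY=-.148
def bay(k): return MAG+k*.055*np.array([-np.sin(MY),np.cos(MY)])
def do(c,yaw,k):
    picktool(c,yaw,.0465,.045,60); print('w',bot.read_grip_width(),bot.read_position())
    p=bot.read_position(); z0=p[2]; bot.move_straight([*c,.17],speed=.25)
    print('w lifted',bot.read_grip_width())
    b=bay(k); bot.move_to([*b,.17],tool(near([*b,.17],MY+np.pi/2)))
    bot.move_straight([*b,.09],speed=.2); print(bot.move_straight([*b,z0+.0045],speed=.05,guard=12), bot.read_position(),bot.read_force())
    bot.move_gripper(.021); bot.move_straight([*b,.17],speed=.25); print(bot.read_grip_width(),bot.read_clock())
E
python3 - <<'E'
from cart import *
do(np.array([.4455,.1177]),-.034,0)
bot.move_to([.40,-.10,.25],tool(near([.40,-.1,.25],1.97)))
snap('top','top1');snap('scene','scene1')
t=cv2.imread('pics/top1.png')
a=cv2.convertScaleAbs(cv2.resize(t[140:275,160:320],None,fx=5,fy=5,interpolation=cv2.INTER_CUBIC)[:600],alpha=1.8); cv2.imwrite('pics/z1.png',a)
E
```

```text
w 0.012460848275411851 [0.44589483 0.11772592 0.04715846]
w lifted 0.012216758796089506
True [0.61375189 0.16514884 0.05122347] [-0.10388442 -0.52775027  3.36035645]
0.021059970770795706 8.0917
```

View pics/z1.png

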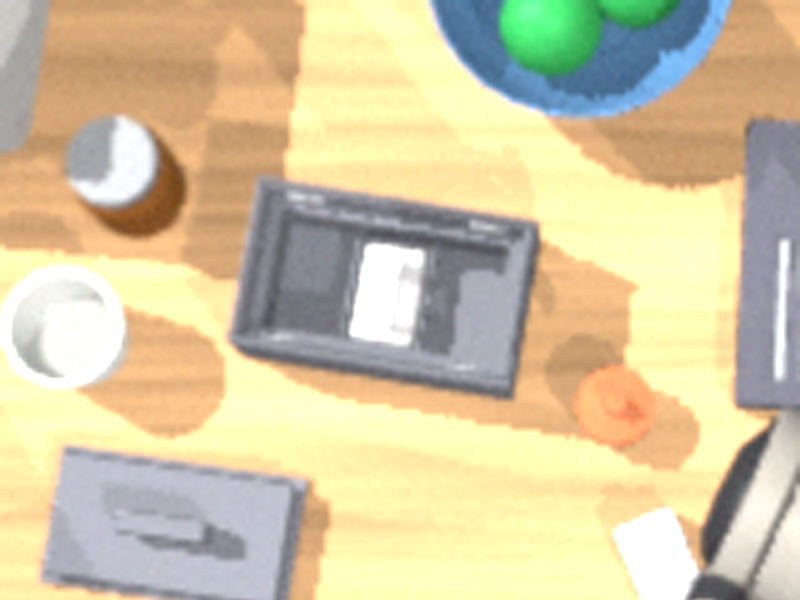

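Cartridge A lies flat between the dividers of the middle bay (crop (390,293)), and the others haven't moved. Now cartridge B, after re-measuring it, plus a top-camera offset check from the placed one.

Run:
```python
from cart import *
np.set_printoptions(precision=4,suppress=True)
t=cv2.imread('pics/top1.png')
print('A',*box('top',comp(t,(237,199),(0,0,110),(180,60,255)),.026,.02))
bot.move_to([.40,.12,.25],tool(near([.40,.12,.25],1.5))); t=snap('top')
m=comp(t,(292,256),(0,0,110),(180,60,255)); print((m>0).sum()); b=box('top',m,.022); print(*b)
c,y=(b[0]+[.0012,0],b[1]) if np.linalg.norm(b[0]-[.4224,-.0294])<.006 else ([.4236,-.0294],.404)
do(c,y,-1)
bot.move_to([.40,-.10,.25],tool(near([.40,-.1,.25],1.5)))
t=snap('top','top2')
m=comp(t,(182,240),(0,0,0),(180,95,130)); print('cover',(m>0).sum(),*box('top',m,.005))
m=comp(t,(214,192),(0,0,0),(180,95,130),close=5); print('mag',(m>0).sum(),*box('top',m,.068))
a=cv2.convertScaleAbs(cv2.resize(t[140:275,130:330],None,fx=4,fy=4,interpolation=cv2.INTER_CUBIC)[:600],alpha=1.8); cv2.imwrite('pics/z2.png',a)
```

```text
A [0.6115 0.1661] 3.0047033867980537 (np.float64(0.06911291555606365), np.float64(0.042657690075535215)) [ 0.0811 -0.0022  0.0215 -0.003 ]
261
[ 0.4224 -0.0295] 0.41188795140611484 (np.float64(0.07019395137364669), np.float64(0.04382771228586632)) [ 0.0042 -0.0023  0.0041  0.003 ]
w 0.012057080499384741 [ 0.424  -0.0296  0.0471]
w lifted 0.012206240059371124
True [0.6056 0.111  0.0512] [-1.3883 -0.356   4.3098]
0.020421090828260397 16.9167
cover 1424 [0.4436 0.3166] 1.4359275099302782 (np.float64(0.17767822144486928), np.float64(0.09968433054064649)) [-0.0129 -0.0108  0.0056 -0.0069]
mag 1802 [0.6133 0.1657] 1.4187444981284683 (np.float64(0.19899401647505438), np.float64(0.1190561676348689)) [0.0431 0.0044 0.0074 0.0024]
```

View pics/z2.png

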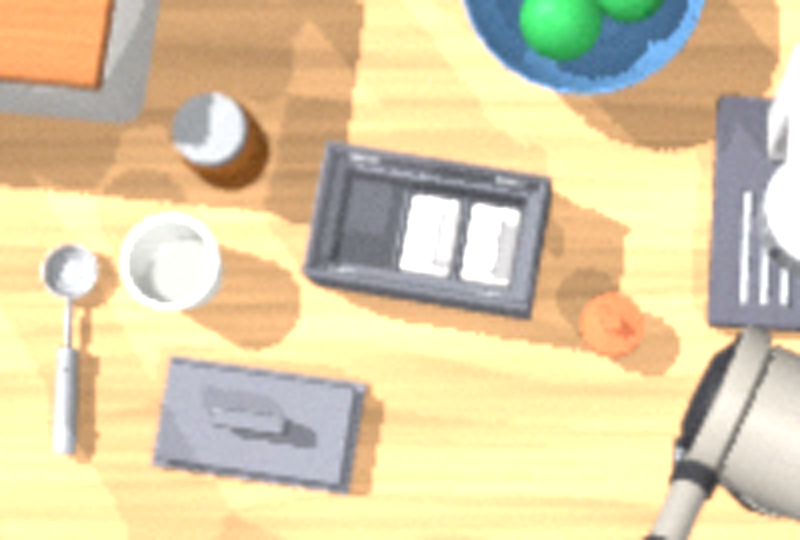

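Both cartridges lie flat in their bays, and the cover at (195,246) hasn't moved. To pin down the top camera's x bias, I'll grip the cover bar and release it in place, since the jaws centre it, then re-measure.

Run:
```python
from h import *
np.set_printoptions(precision=4,suppress=True)
c=np.array([.445,.3158]); y=-.135
a=near([*c,.16],y); bot.move_gripper(.06,60); go(c,a,.16)
print(bot.move_straight([*c,.0485],speed=.12,guard=15)); bot.move_gripper(0,60); print('w',bot.read_grip_width(),bot.read_position(),bot.read_force())
bot.move_gripper(.06); bot.move_straight([*c,.16],speed=.25)
bot.move_to([.40,-.10,.25],tool(near([.40,-.1,.25],1.5)))
t=snap('top','top3'); m=comp(t,(182,240),(0,0,0),(180,95,130)); print('cover',(m>0).sum(),*box('top',m,.005),bot.read_clock())
```

```text
False
w 0.0146234847973774 [0.4453 0.316  0.0492] [-0.5558 -1.5485  5.3891]
cover 1416 [0.4431 0.3168] 1.4346971172739926 (np.float64(0.17716366810450668), np.float64(0.09938999671937607)) [-0.0107 -0.0086  0.0041 -0.0031] 24.45
```

The top camera reads about 2.2 mm low in x and 1 mm high in y, which agrees with the scene view. Now I'll place the cover with the corrected magazine pose (0.6155, 0.1647).

Run:
```python
from h import *
np.set_printoptions(precision=4,suppress=True)
c=np.array([.4453,.3158]); y=-.135; M=np.array([.6155,.1647]); MY=-.150
a=near([*c,.16],y); bot.move_gripper(.06,80); go(c,a,.16)
bot.move_straight([*c,.0485],speed=.12,guard=15); bot.move_gripper(0,80); print('w',bot.read_grip_width(),bot.read_position())
bot.move_straight([*c,.20],speed=.2); print('w',bot.read_grip_width())
a2=near([*M,.2],MY); bot.move_to([*M,.2],tool(a2)); bot.move_straight([*M,.14],speed=.15)
print(bot.move_straight([*M,.107],speed=.03,guard=6),bot.read_position(),bot.read_force())
bot.move_gripper(.045); bot.move_straight([*M,.2],speed=.2)
bot.move_to([.40,-.10,.25],tool(near([.40,-.1,.25],1.5)))
t=snap('top','top4');s=snap('scene','scene4'); print(bot.read_clock())
z=lambda i:cv2.convertScaleAbs(cv2.resize(i,(560,300),interpolation=cv2.INTER_CUBIC),alpha=1.8)
cv2.imwrite('pics/z4.png',np.vstack([z(t[160:235,190:330]),z(s[190:265,260:400])]))
```

```text
w 0.014129065794119417 [0.4455 0.316  0.0492]
w 0.014147077176481148
True [0.6155 0.1647 0.1085] [-0.1613  0.6666  5.7287]
33.5667
```

View pics/z4.png

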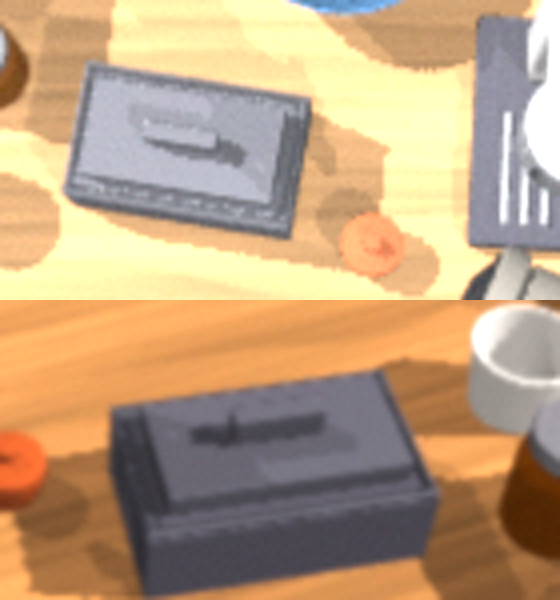

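The cover sits inside the rim in both views, and contact came at the expected height of about 60 mm. Now pressing the corners.

```bash
cat > press.py <<'E'
from h import *
M=np.array([.6155,.1647]); MY=-.150
Rm=np.array([[np.cos(MY),-np.sin(MY)],[np.sin(MY),np.cos(MY)]])
def press(x,y,zend,guard,sp=.04):
    p=M+Rm@[x,y]; q=bot.read_position(); bot.move_straight([*p,.135],speed=.2)
    f0=np.array(bot.read_force()); g=bot.move_straight([*p,zend],speed=sp,guard=guard); bot.sleep(.15)
    r=(x,y,g,round(bot.read_position()[2],4),np.round(np.array(bot.read_force())-f0,1)); bot.move_straight([*p,.135],speed=.2); return r
E
python3 - <<'E'
from press import *
bot.move_gripper(0,60)
p=M+Rm@[-.036,-.076]; a=near([*p,.16],MY); bot.move_to([*p,.16],tool(a))
for x,y in((-1,-1),(1,1),(1,-1),(-1,1)): print(press(x*.036,y*.076,.0905,32))
for x,y in((-1,-1),(-1,1),(1,1),(1,-1)): print(press(x*.036,y*.076,.088,10,.02))
print(bot.read_clock())
E
```

```text
(-0.036, -0.076, True, np.float64(0.0945), array([-3.4,  0.3,  8.6]))
(0.036, 0.076, False, np.float64(0.0921), array([-0.4, -1.3,  9.1]))
(0.036, -0.076, False, np.float64(0.092), array([-4.8, -1.2, 11.1]))
(-0.036, 0.076, False, np.float64(0.0921), array([-4.5, -1.6, 11.4]))
(-0.036, -0.076, True, np.float64(0.0921), array([0.3, 0.6, 6.5]))
(-0.036, 0.076, True, np.float64(0.0921), array([-0.2,  0.1,  7.3]))
(0.036, 0.076, True, np.float64(0.0921), array([0.3, 0.1, 4.9]))
(0.036, -0.076, True, np.float64(0.0921), array([-1. , -0.9,  6.1]))
58.125
```

All four corners now sit at 70 mm. I'll press each once more firmly, re-probe corner 0, then look at the handle again.

Run:
```python
from press import *
from meas2 import handle
for x,y in((-1,-1),(1,1),(1,-1),(-1,1)): print(press(x*.036,y*.076,.0895,32))
print(press(-.036,-.076,.088,8,.02))
p=bot.read_position(); bot.move_straight([p[0],p[1],.2]); bot.move_to([.40,.12,.3],tool(near([.40,.12,.3],1.5)))
t=snap('top','top5'); s=snap('scene','scene5'); handle(t,(388,221),(383,250)); print(bot.read_clock())
z=lambda i:cv2.convertScaleAbs(cv2.resize(i,(800,300),interpolation=cv2.INTER_CUBIC),alpha=1.6)
cv2.imwrite('pics/z5.png',np.vstack([z(t[140:275,160:420]),z(s[190:300,100:400])]))
```

```text
(-0.036, -0.076, False, np.float64(0.092), array([-7.8, -0.9, 19.4]))
(0.036, 0.076, False, np.float64(0.0921), array([-5.8, -2.7, 14.7]))
(0.036, -0.076, False, np.float64(0.092), array([-7.1, -0.5, 15.7]))
(-0.036, 0.076, False, np.float64(0.092), array([-6.8, -2.4, 15.6]))
(-0.036, -0.076, True, np.float64(0.0921), array([-1.4, -0.3,  4.8]))
cup inner 102 (array([ 0.5315, -0.3639,  0.0195]), np.float64(0.000981347030507379))
grip 226 (array([ 0.4294, -0.348 ]), np.float64(2.9499751562627847), (np.float64(0.0945304180651389), np.float64(0.020934176349229866)), array([-0.2447, -0.0371,  0.0053,  0.032 ]))
74.1833
```

View pics/z5.png

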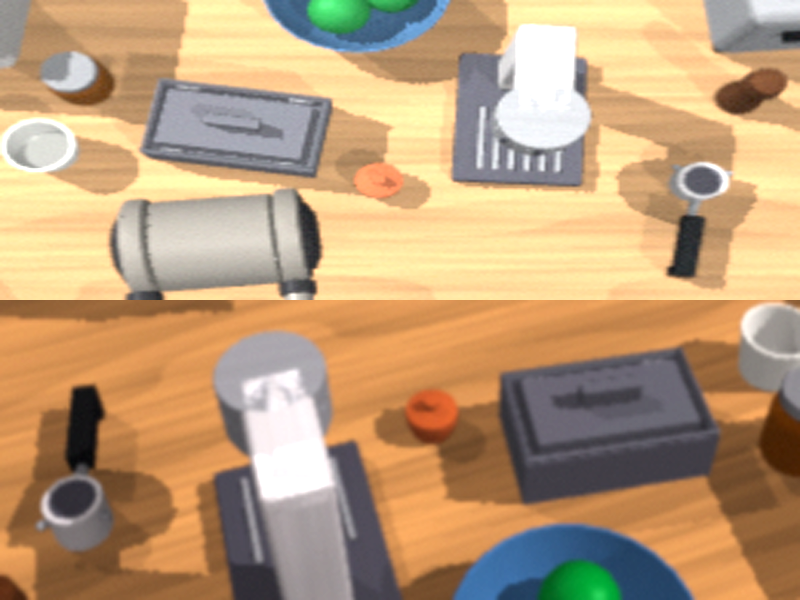

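The cover is home: only the rim shows around the block, and all corners probe at 70 mm. The handle and bystanders haven't moved. Now I'll grip the handle and carry it to staging in front of the head.

```bash
cat > hd.py <<'E'
from h import *
np.set_printoptions(precision=4,suppress=True)
G=np.array([.604,-.1605]); SY=-.058; D=.110
def hand(yaw,back=0,g=None):
    g=G if g is None else g
    return g-D*np.array([np.cos(yaw),np.sin(yaw)])-back*np.array([np.cos(SY),np.sin(SY)])
A0=np.pi*1.5   # jaw yaw = handle yaw + A0
def tr(yaw): return tool(yaw+A0)
E
python3 - <<'E'
from hd import *
Y0=-.156; C=np.array([.5337,-.3649]); p=hand(Y0,0,C); I=SY-.84
for q,y,z in((p,Y0,.033),(hand(I,.16),I,.123),(hand(I),I,.16),(hand(SY),SY,.16)): print(q,bot.inverse_kinematics([*q,z],tr(y)))
bot.move_gripper(.06,100); bot.move_to([*p,.16],tr(Y0))
print(bot.move_straight([*p,.033],speed=.12,guard=15)); bot.move_gripper(0,100); print('w',bot.read_grip_width(),bot.read_position(),bot.read_force())
bot.move_straight([*p,.128],speed=.12); s=snap('scene','scene6'); t=snap('top','top6')
print(bot.read_grip_width(),bot.read_force(),bot.read_ft_torque())
bot.move_to([*hand(I,.16),.128],tr(I)); t2=snap('top','top7'); s2=snap('scene','scene7')
print(bot.read_clock(),bot.read_position())
z=lambda i:cv2.convertScaleAbs(cv2.resize(i,(400,300),interpolation=cv2.INTER_CUBIC),alpha=1.6)
cv2.imwrite('pics/z7.png',np.vstack([np.hstack([z(t[160:295,250:430]),z(s[160:295,70:250])]),np.hstack([z(t2[160:295,250:430]),z(s2[160:295,100:280])])]))
E
```

```text
[ 0.425  -0.3478] [-0.8254  0.6526  1.7005 -0.      0.7885  0.9014]
[ 0.3757 -0.0652] [-0.3735  0.265   2.0729  0.      0.8037  2.0953]
[ 0.5355 -0.0745] [-0.28    0.4619  1.6145  0.      1.0652  2.1888]
[ 0.4942 -0.1541] [-0.4504  0.4245  1.6785  0.      1.0386  1.1784]
False
w 0.022675206244441165 [ 0.4252 -0.348   0.0338] [-0.9143  0.1146  5.7164]
0.022413755588861224 [-0.1868 -0.2725 -1.5292] [ 0.0245  0.1016 -0.0082]
80.6417 [ 0.3764 -0.066   0.128 ]
```

View pics/z7.png

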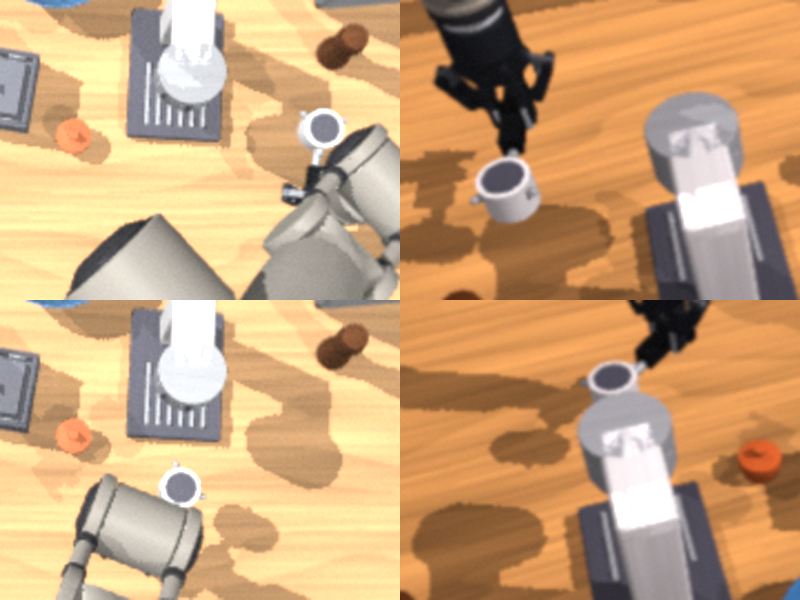

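The handle is held level, with the cup at about (331,244) in the top image at staging. I'll measure the cup against the model, relative to the head in the same camera.

Run:
```python
from hd import *
from meas2 import circ,cont
t=cv2.imread('pics/top7.png'); m=comp(t,(331,244),(0,0,0),(180,80,100)); print((m>0).sum(),circ(onplane('top',cont(m),.139)[:,:2]))
p=np.array(bot.read_position()[:2]); I=SY-.84
print('model true',hand(I,.16)+D*np.array([np.cos(I),np.sin(I)]), 'from hand',p+D*np.array([np.cos(I),np.sin(I)]))
t=cv2.imread('pics/top6.png'); m=comp(t,(396,218),(0,0,0),(180,80,100)); print((m>0).sum(),circ(onplane('top',cont(m),.139)[:,:2]))
print('pick model',[.5337,-.3649])
for f in('top6','top7'):
    t=cv2.imread(f'pics/{f}.png'); m=comp(t,(336,190),(0,0,125),(180,60,255)); c=cont(m); k=c[:,1]>188; print('head',circ(onplane('top',c[k],.217)[:,:2],.048))
```

```text
116 (array([ 0.4432, -0.1512,  0.019 ]), np.float64(0.0006392062025149548))
model true [ 0.4443 -0.1512] from hand [ 0.445  -0.1521]
107 (array([ 0.5312, -0.3641,  0.0187]), np.float64(0.00047129162964472523))
pick model [0.5337, -0.3649]
head (array([ 0.6029, -0.1585,  0.03  ]), np.float64(0.0006505980818616397))
head (array([ 0.6016, -0.1588,  0.03  ]), np.float64(0.000582777063066948))
```

The camera-relative positions agree within about 1 mm, against a clearance of ±3 mm. Now inserting.

```bash
sed -i 's/-.1605/-.1600/' hd.py
python3 - <<'E'
from hd import *
I=SY-.84
print(bot.move_straight([*hand(I),.128],tr(I),speed=.08,guard=8),bot.read_position(),hand(I))
f0=np.array(bot.read_force())
for z in(.140,.150,.157,.1633):
    g=bot.move_straight([*hand(I),z],tr(I),speed=.03,guard=8); bot.sleep(.1)
    print(g,bot.read_position(),np.array(bot.read_force())-f0,bot.read_ft_torque())
    if g: break
print(bot.read_grip_width(),bot.read_clock()); s=snap('scene','scene8'); t=snap('top','top8')
z=lambda i:cv2.convertScaleAbs(cv2.resize(i,(400,300),interpolation=cv2.INTER_CUBIC),alpha=1.6)
cv2.imwrite('pics/z8.png',np.hstack([z(t[160:250,280:400]),z(s[180:300,130:290])]))
E
```

```text
False [ 0.5352 -0.074   0.1281] [ 0.5355 -0.074 ]
False [ 0.5353 -0.0739  0.1399] [-0.814   0.4385  0.0273] [ 0.0622  0.0986 -0.0608]
False [ 0.5354 -0.074   0.1499] [-0.3742 -0.1631 -1.6334] [ 0.1032  0.0724 -0.074 ]
False [ 0.5355 -0.074   0.157 ] [-0.4137 -0.5521 -1.5898] [ 0.1377  0.0027 -0.0514]
False [ 0.5353 -0.0739  0.1631] [-1.4642  0.2798 -2.5294] [0.2128 0.1834 0.0079]
0.022361469652459415 84.9667
```

It rose cleanly through the gaps, with gasket force around 2 N. Now twisting along the arc in small steps.

Run:
```python
from hd import *
I=SY-.84; f0=np.array(bot.read_force())
for i,y in enumerate(np.linspace(I,SY,13)[1:]):
    g=bot.move_straight([*hand(y),.1633],tr(y),speed=.05,guard=20)
    p=bot.read_position(); print(round(y-SY,3),g,p-np.r_[hand(y),.1633],np.array(bot.read_force())-f0,bot.read_ft_torque()[2])
    if g: break
print(bot.read_clock()); s=snap('scene','scene9'); t=snap('top','top9')
z=lambda i:cv2.convertScaleAbs(cv2.resize(i,(400,300),interpolation=cv2.INTER_CUBIC),alpha=1.6)
cv2.imwrite('pics/z9.png',np.hstack([z(t[160:295,250:430]),z(s[180:300,130:290])]))
```

```text
-0.77 False [-0.     -0.0001 -0.    ] [-0.2264 -0.9587 -0.4807] -0.05424692811450038
-0.7 False [0.0001 0.     0.    ] [ 0.5364 -1.0003 -0.4194] -0.05698394845251081
-0.63 False [0.0001 0.0001 0.    ] [-0.4864 -0.4705 -0.9175] -0.05856900040884207
-0.56 False [0.0001 0.0001 0.    ] [-0.8878 -1.3653 -1.9915] -0.020291768924805536
-0.49 False [0.0001 0.0002 0.    ] [ 0.2445 -0.1995 -0.3796] 0.010030140406739357
-0.42 False [0.0001 0.0001 0.    ] [-0.6068 -0.7501 -1.4693] -0.04554392180222995
-0.35 False [0.0001 0.0001 0.    ] [-0.4198 -0.5359  0.3116] -0.0654445414295878
-0.28 False [0.0001 0.0001 0.    ] [-0.0867 -0.4626 -1.016 ] -0.028702850390505737
-0.21 False [0.0001 0.0002 0.    ] [-0.2046  0.0949 -0.4845] -0.02204655935955871
-0.14 False [0.0001 0.0001 0.    ] [-0.1041 -0.9502 -0.5748] -0.028409011870339985
-0.07 False [0.0001 0.0001 0.    ] [-0.5012 -0.832  -0.393 ] -0.05016650745739975
0.0 False [ 0.      0.0002 -0.    ] [-0.6771  0.7814 -0.8652] -0.07862568533422026
88.6667
```

View pics/z9.png

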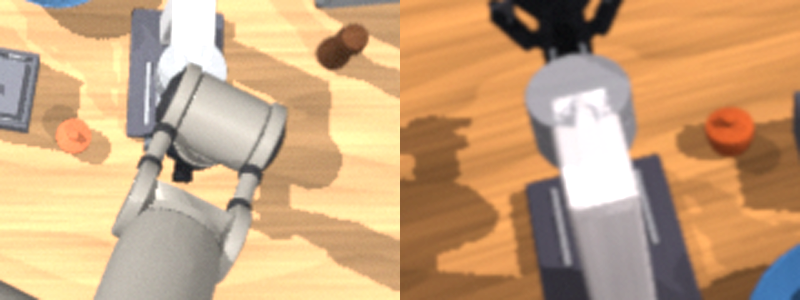

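The twist went smoothly and the grip points forward. Now I'll lower it onto the ledges, release and retreat.

Run:
```python
from hd import *
h=hand(SY); f0=np.array(bot.read_force())
for z in(.162,.161,.1603,.1598,.1592):
    g=bot.move_straight([*h,z],tr(SY),speed=.01,guard=5); bot.sleep(.15); print(z,g,bot.read_position()[2],np.array(bot.read_force())-f0)
    if g: break
bot.move_gripper(.05); bot.sleep(.3); f=bot.read_force(); print(bot.read_grip_width(),f)
bot.move_straight([*h,.27],speed=.15); bot.move_to([.42,.12,.3],tool(near([.42,.12,.3],1.5)))
t=snap('top','top10'); s=snap('scene','scene10'); print(bot.read_clock())
g=comp(t,(329,228),(0,0,0),(180,255,60)); 
if g is not None: print('grip',(g>0).sum(),*box('top',g,.1685,.1445), 'expect(top frame)',G-.1035*np.array([np.cos(SY),np.sin(SY)])+[-.002,.001])
z=lambda i:cv2.convertScaleAbs(cv2.resize(i,(400,400),interpolation=cv2.INTER_CUBIC),alpha=1.6)
cv2.imwrite('pics/z10.png',np.hstack([z(t[150:270,270:390]),z(s[170:290,150:270])]))
```

```text
0.162 False 0.1620283045735775 [-0.5184  0.6401  1.6683]
0.161 False 0.16100532895185166 [-1.084   1.218   1.7278]
0.1603 False 0.1603824574942434 [-0.3057  1.0896  2.2131]
0.1598 False 0.15999245152490674 [-2.1265  0.4669  4.3291]
0.1592 False 0.15948649830526931 [-2.6878  0.8698  8.3844]
0.04981062724127776 [ 0.7572  0.1694 -0.1523]
93.575
grip 235 [ 0.4977 -0.153 ] 3.0748881999221545 (np.float64(0.09276044654242047), np.float64(0.01971747202667709)) [-0.0315  0.0581 -0.0607  0.0271] expect(top frame) [ 0.4987 -0.153 ]
```

View pics/z10.png

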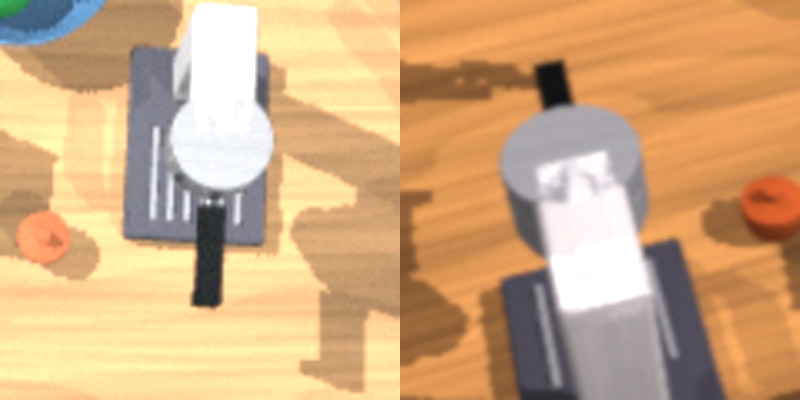

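The handle hangs from the head by itself, with the grip straight forward (yaw −0.067 measured against −0.058 for the stand). I'll do a final check that the bystanders haven't moved and the cover is still home, then hand in.

Run:
```python
from h import *
bot.move_to([.40,-.10,.35],tool(near([.40,-.1,.35],1.5)))
a=cv2.imread('pics/top0.png').astype(int); t=snap('top','top11').astype(int)
for n,(u,v) in dict(teacup=(172,205),honey=(185,175),spoon=(148,228),salt=(283,221),pepper=(404,181)).items():
    w=(slice(v-14,v+15),slice(u-11,u+12)); print(n,np.abs(a[w]-t[w]).max(2).mean().round(1))
b=cv2.imread('pics/top5.png').astype(int); w=(slice(175,222),slice(206,268)); print('mag/cover vs after press',np.abs(b[w]-t[w]).max(2).mean().round(1))
print(bot.read_clock()); bot.sleep(.5); bot.hand_in()
```

```text
teacup 2.2
honey 9.6
spoon 15.3
salt 3.6
pepper 2.5
mag/cover vs after press 2.4
94.5333
the job is handed in; nothing more can be done
```

Run:
```python
import cv2,numpy as np
z=lambda f:cv2.convertScaleAbs(cv2.resize(cv2.imread(f'pics/{f}.png')[150:260,130:230],(390,430),interpolation=cv2.INTER_CUBIC),alpha=1.6)
cv2.imwrite('pics/zf.png',np.hstack([z('top0'),z('top11')]))
```

```text
(no output)
```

View pics/zf.png

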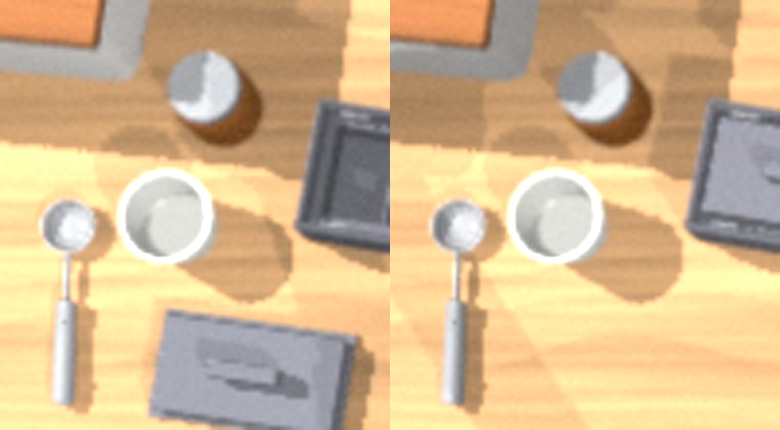

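The coffee maker is ready and the job was handed in at about 95 s of the 208 s allowed; no verdict is reported.

- **Cartridges:** I saw only two, and each lies flat in its own bay (middle and −y end).
- **Cover:** It is on and pressed down. All four corners probed at 70 mm, with no change after a second, firmer press. The first press on corner 0 stopped on its force guard, so I pressed it again. The catch clicks are inferred from height, not sensed directly.
- **Brew handle:** It went up through the gaps and twisted anticlockwise to straight. It settled on the ledges at the expected height, about 126.5 mm, and stayed there after release. The grip's yaw measured −0.067 rad against −0.058 for the stand, which is within measuring error.
- **Bystanders:** Comparing the first and last top pictures, the spoon and honey pot areas differed most. A side-by-side view shows that is only changed light and shadow; teacup, honey pot and spoon are where they were. The salt cellar and pepper mill areas barely differed.
- **Disagreement:** The two cameras differed by about 3–4 mm in x. I corrected the top camera (about 2.2 mm in x, 1 mm in y) by gripping the cover and re-measuring it.

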